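Lay the battery packs down and stow them in the drawer

ROBOT

A 6-joint arm with a two-finger parallel gripper is mounted at the origin on a cart in front of the work surface, level with it; the furniture and walls round the work are solid. World frame = base frame: x ahead of the robot, y to its left, z up, the work surface at z = 0. Lengths are in mm, angles in rad, forces in N, time in s.
With the tool pointing down it reaches from about 400 to 825 mm from the base axis. Payload 7 kg.
Tool frame: the origin (TCP) lies midway between the tips of the shut fingers; the grasp point (between the pads) lies 19 mm behind it; z points along the fingers, y is the line along which they close (so a half turn about z gives the same grasp; the last joint's range is limited). The gripper opens to 88 mm and grips with 3 to 60 N. Pads are 19 mm wide; open, the fingers measure 130 mm over their backs; the gripper's body (78 mm by 193 mm) begins 47 mm behind the grasp point.
Start: joints at [1.453, 0.359, 0.012, 0, -1.224, -0.288], TCP at [266.465, 620.155, 226.561] pointing down, gripper open.
Joint ranges: [-3.07, 3.07], [-1.43, 2.12], [-1.02, 1.25], [-3.03, 1.67], [-3.05, -0], [-3.03, 3.03]. Speed limits (rad/s): [2.39, 2.39, 3.01, 3.14, 3.14, 3.14].

INTERFACE

Orientations are given as a unit quaternion [x, y, z, w].
In Python, from plant import move_ptp, line_to, move_joints, move_gripper, pause, solve_ik, camera, get_calibration, Unreachable, close_job, find_in, masks_of, current_t, current_joint_pos, current_qvel, current_tau, current_tcp_pos, current_eef_rot, current_contact_force, current_moment, current_width, current_finger_force gives the robot as it stands. Calls block until the motion is done:
- move_ptp(position, orientation): joint-space move of the TCP to a pose.
- line_to(position, velocity=150, ori=None): straight line of the TCP; ori=None keeps the orientation; velocity is the mean speed in mm/s.
- move_joints(angles): joint-space move.
- move_gripper(opening, force=None): finger opening in mm; force is the grip in N (None keeps the last); returns when the fingers have stopped.
- pause(seconds).
- solve_ik(position, orientation): joint angles nearest the present ones, or None.
- camera(name): name is "side" or "top"; returns the picture (420x560x3 uint8, red, green, blue); there is no depth.
- get_calibration(name): a dict with "fx", "fy", "cx", "cy" (pixels), "view" (4x4, takes a point from world to camera coordinates). Camera axes: x right, y up, looking along -z (the intrinsics and any distortion apply to the point x, -y, -z); pixel columns grow to the right and rows downward; lengths in mm; the calibration is good to about 2 mm. A picture is of the moment at which its call begins. get_calibration takes no time and is no camera call.
A pose or a line that the arm cannot do raises Unreachable and nothing moves.
- close_job(): hands the job in; it is judged then, once.
Trained networks look in the newest picture that a camera, given by its name, has taken for a name from the list of things; names that differ only in an ending like _2 or _b are one class to them, and where a whole thing is asked for, a point or a joint stands for the part that bears it (a point fixed in the world has none). Each returns a list of dicts, best first, with "conf" (0 to 1); they miss things now and then, are a little off and sometimes report something else, mostly with a low value. They report only what shows in the picture. A call takes as long as a camera call.
- find_in(camera, target): "point" ([column, row] in pixels, amid what is visible of it).
- masks_of(camera, target): "mask" (420x560 bool, what is visible of it) and "point" ([column, row] in pixels, amid what is visible of it).
Readings, each from a call of its own:
- current_t(): time.
- current_joint_pos(): joint angles.
- current_qvel(): joint speeds.
- current_tau(): joint torques, N m.
- current_tcp_pos(): TCP position.
- current_eef_rot(): TCP orientation.
- current_contact_force(): force on the tool from outside, world axes, zero at the start.
- current_moment(): the same for the moment, N m.
- current_width(): finger opening in mm.
- current_finger_force(): force on a finger pad.
Only numpy, scipy, OpenCV 4.12 (cv2) and the standard library are available. Lean on these libraries where they do the work, as an engineer would, in place of code of your own. Each camera call takes 0.05 s, during which the arm holds its last target. There are 200 camera calls.

TASK

First lay every battery pack that stands along the left edge of the rubber pad down on the pad, tipping it over that edge (push it high up; a standing pack must never be lifted). When all of them lie on the pad, pull the drawer of the low cabinet right out to its stop, and only then lay all the packs flat in it. Then push the drawer fully shut again, leaving the other things on the bench where they are.

Things in the scene. Friction and masses are not known exactly. Their poses are not given: they have to be found in the camera images.
- pack_a: battery pack, grey block with black end caps, 42 mm thick (its x) x 50 wide (y) x 96 long (z), 0.25 to 0.5 kg; origin at its centre. Starts upright on the bench, a 50 mm wide side facing the pad's left edge 0 to 9 mm from it. Two or three packs are present, 75 mm or more apart between centres; the state gives None for an absent one
- pack_b: battery pack, grey block with black end caps, 42 mm thick (its x) x 50 wide (y) x 96 long (z), 0.25 to 0.5 kg; origin at its centre. Starts upright on the bench, a 50 mm wide side facing the pad's left edge 0 to 9 mm from it. Two or three packs are present, 75 mm or more apart between centres; the state gives None for an absent one
- pack_c: battery pack, grey block with black end caps, 42 mm thick (its x) x 50 wide (y) x 96 long (z), 0.25 to 0.5 kg; origin at its centre. Starts upright on the bench, a 50 mm wide side facing the pad's left edge 0 to 9 mm from it. Two or three packs are present, 75 mm or more apart between centres; the state gives None for an absent one
- pad: fixed rubber-topped pad, 150 mm (its x, toward the robot's right) x 300 mm (its y, away from the robot) x 12 mm high; origin at the centre of its underside, on the bench. Its left edge, at x = -75 mm, is an upright step 12 mm high, the stop over which packs are tipped toward its +x; a tipped pack lies flat on the pad, its foot overhanging that edge by 10 to 35 mm
- cab_drawer0 (a joint): how far the drawer is out, in m: 0 shut, 0.166 at the stop. It moves with about 1 N of friction and stays where left. It starts at 0 to 0.02
- cab_drawer0_handle (a point): middle of the handle of the drawer of a fixed low grey cabinet (240 mm deep, 320 wide, 100 high, only this drawer): a level bar 11 mm thick, 120 mm long across the slide, 62 mm above the bench, its centre line 35 mm in front of the drawer's front face, which reaches up to 89 mm; moves with the drawer. Its x axis points into the cabinet: pull along -x
- drawer_floor (a point): middle of the front edge of the drawer's inner floor (22 mm above the bench), at the inner face of the drawer's front wall; moves with the drawer. Its +x points into the drawer and the cabinet, along the slide. The inside reaches from x = 0 to 195 mm and y = -139 to 139 mm; walls 6 mm thick, 56 mm high above the floor, front panel 67 mm. At the stop, x = 0 to 160 mm is clear of the cabinet
- cutters: bystander: side cutters with red handles, 45x121x11 mm, lying on the bench; origin at the centre of its underside
- felt_marker: bystander: white marker with black cap, 15x133x16 mm, lying on the bench; origin at the centre of its underside
- notes: bystander: yellow note pad, 51x51x10 mm, on the bench; origin at the centre of its underside

How it is judged (in metres and radians):
On the way, in this order (a step that is already met when the one before it is completed fails the run):
1. every pack lies on its side on the pad (angle between pack_a's own z axis and vertical between 1.42 and 1.72 rad and x of pack_a in the frame of pad between -0.075 and 0.075 m and y of pack_a in the frame of pad between -0.148 and 0.148 m and z of pack_a in the frame of pad between 0.026 and 0.044 m and angle between pack_b's own z axis and vertical between 1.42 and 1.72 rad and x of pack_b in the frame of pad between -0.075 and 0.075 m and y of pack_b in the frame of pad between -0.148 and 0.148 m and z of pack_b in the frame of pad between 0.026 and 0.044 m and angle between pack_c's own z axis and vertical between 1.42 and 1.72 rad and x of pack_c in the frame of pad between -0.075 and 0.075 m and y of pack_c in the frame of pad between -0.148 and 0.148 m and z of pack_c in the frame of pad between 0.026 and 0.044 m), for 0.3 s.
2. the drawer has been pulled out to its stop (value of joint cab_drawer0 above 0.158 m), for 0.3 s.
3. all packs lie flat in the drawer, which is still out (angle between pack_a's own z axis and vertical between 1.42 and 1.72 rad and x of pack_a in the frame of drawer_floor between 0.008 and 0.188 m and y of pack_a in the frame of drawer_floor between -0.13 and 0.13 m and z of pack_a in the frame of drawer_floor between 0.012 and 0.033 m and angle between pack_b's own z axis and vertical between 1.42 and 1.72 rad and x of pack_b in the frame of drawer_floor between 0.008 and 0.188 m and y of pack_b in the frame of drawer_floor between -0.13 and 0.13 m and z of pack_b in the frame of drawer_floor between 0.012 and 0.033 m and angle between pack_c's own z axis and vertical between 1.42 and 1.72 rad and x of pack_c in the frame of drawer_floor between 0.008 and 0.188 m and y of pack_c in the frame of drawer_floor between -0.13 and 0.13 m and z of pack_c in the frame of drawer_floor between 0.012 and 0.033 m and value of joint cab_drawer0 above 0.1 m), for 0.2 s.
At the end, for the whole second after the job is handed in: The drawer is shut (out by less than 6 mm) and every pack that is present lies flat on its floor (long axis within 8 degrees of level, on either of its long sides), at rest (value of joint cab_drawer0 below 0.006 m and angle between pack_a's own z axis and vertical between 1.42 and 1.72 rad and x of pack_a in the frame of drawer_floor between 0.008 and 0.188 m and y of pack_a in the frame of drawer_floor between -0.13 and 0.13 m and z of pack_a in the frame of drawer_floor between 0.012 and 0.033 m and linear speed of each of pack_a, pack_b, pack_c below 0.03 m/s and angle between pack_b's own z axis and vertical between 1.42 and 1.72 rad and x of pack_b in the frame of drawer_floor between 0.008 and 0.188 m and y of pack_b in the frame of drawer_floor between -0.13 and 0.13 m and z of pack_b in the frame of drawer_floor between 0.012 and 0.033 m and angle between pack_c's own z axis and vertical between 1.42 and 1.72 rad and x of pack_c in the frame of drawer_floor between 0.008 and 0.188 m and y of pack_c in the frame of drawer_floor between -0.13 and 0.13 m and z of pack_c in the frame of drawer_floor between 0.012 and 0.033 m); the robot touches nothing.
It fails at once if a pack was lifted more than 30 mm while standing (((angle between pack_a's own z axis and vertical below 0.5 rad or angle between pack_a's own z axis and vertical above 2.64 rad) and height (world z) of pack_a above 0.078 m) or ((angle between pack_b's own z axis and vertical below 0.5 rad or angle between pack_b's own z axis and vertical above 2.64 rad) and height (world z) of pack_b above 0.078 m) or ((angle between pack_c's own z axis and vertical below 0.5 rad or angle between pack_c's own z axis and vertical above 2.64 rad) and height (world z) of pack_c above 0.078 m)).
It fails at once if a bystander was moved by more than 40 mm (distance of any of cutters, felt_marker, notes from where it was at the start of the episode above 0.04 m).
Of pack_a, pack_b, pack_c only 2 to 3 are there at a start; the rules pass over those that are not, and their reading is None.
At some moment in a run one of pack_a, pack_b, pack_c may be knocked a few centimetres aside while the robot is not near it.
Once in a run the grip may slacken for a moment while it holds something.
It also fails if it takes over 210 s, if anything falls off the work surface, if the arm or the gripper's body presses on something with over 40 N, if the wrist force passes 120 N, or if a joint passes its speed limit or range.

## Working session

There is one attempt and no reset: what is moved stays moved. The work goes in short steps, each a Python script; the robot and the scene stay as the last script left them, time stands still between calls to the robot, and variables do not carry over. Pictures are saved under pics/ and viewed, at most 14 in all, crops included, and the job is handed in when it is done.

```bash
ls; mkdir -p pics; python3 - <<'E'
from plant import *
import cv2,numpy as np
for n in("top","side"):
    im=camera(n); cv2.imwrite(f"pics/{n}0.png",im[:,:,::-1])
    c=get_calibration(n); print(n,{k:(np.round(v,3).tolist()) for k,v in c.items()})
    for t in("pack_a","pad","cab_drawer0_handle","drawer_floor","cutters","felt_marker","notes"):
        try: print(t,[(np.round(d["point"]).tolist(),round(d["conf"],2)) for d in find_in(n,t)])
        except Exception as e: print(t,e)
print(current_t(),current_eef_rot())
E
```

```text
pics
plant.py
top {'fx': 429.904, 'fy': 429.904, 'cx': 282.647, 'cy': 203.723, 'view': [[-0.021, -1.0, -0.01, 39.058], [0.99, -0.022, 0.14, -534.824], [-0.14, -0.007, 0.99, -1023.548], [0.0, 0.0, 0.0, 1.0]]}
pack_a [([311.0, 138.0], 0.98), ([314.0, 178.0], 0.9), ([317.0, 211.0], 0.6)]
pad [([355.0, 178.0], 0.95), ([408.0, 252.0], 0.62)]
cab_drawer0_handle [([188.0, 155.0], 0.67)]
drawer_floor [([193.0, 154.0], 0.87)]
cutters [([167.0, 282.0], 0.86)]
felt_marker [([259.0, 262.0], 0.69)]
notes [([409.0, 251.0], 0.84), ([353.0, 180.0], 0.38), ([311.0, 137.0], 0.36)]
side {'fx': 540.026, 'fy': 540.026, 'cx': 276.849, 'cy': 202.215, 'view': [[0.997, 0.071, 0.013, -541.182], [-0.058, 0.688, 0.723, -23.134], [0.043, -0.722, 0.691, -1245.99], [0.0, 0.0, 0.0, 1.0]]}
pack_a [([300.0, 230.0], 0.71), ([260.0, 228.0], 0.58), ([344.0, 233.0], 0.57)]
pad [([297.0, 276.0], 0.97)]
cab_drawer0_handle [([332.0, 152.0], 0.97)]
drawer_floor [([332.0, 147.0], 0.89)]
cutters [([211.0, 134.0], 0.67)]
felt_marker [([218.0, 191.0], 0.73)]
notes [([198.0, 324.0], 0.74)]
0.8 [ 9.79483228e-01 -2.01525697e-01 -1.08360025e-05 -6.53311847e-06]
```

View pics/top0.png

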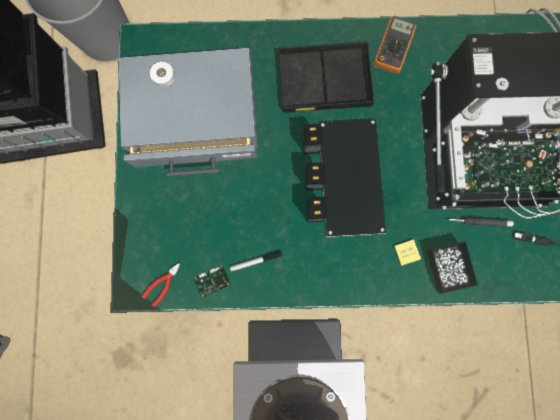

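View pics/side0.png

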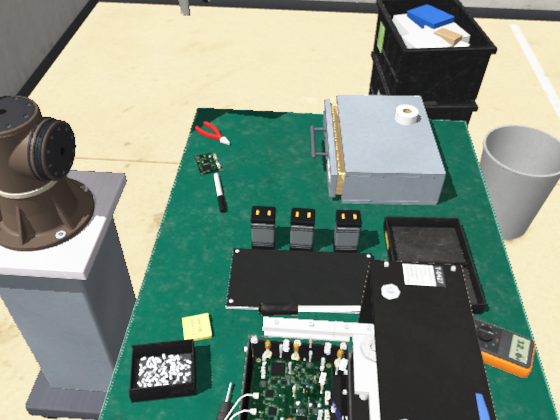

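Top view: three packs stand at about (311,138), (314,178) and (317,211), along the left edge of the pad at (355,178). The drawer handle is at about (192,168) and faces the robot. The side view shows the same layout. Next I'll get masks and fit box models in both cameras.

```bash
cat > h.py <<'E'
from plant import *
import cv2, numpy as np
from scipy.optimize import minimize
from scipy.spatial.transform import Rotation as R
CAL={n:get_calibration(n) for n in("top","side")}
def proj(n,P):
    c=CAL[n]; P=np.atleast_2d(P); V=np.array(c["view"])
    q=P@V[:3,:3].T+V[:3,3]
    return np.c_[c["cx"]+c["fx"]*q[:,0]/-q[:,2], c["cy"]-c["fy"]*q[:,1]/-q[:,2]]
def unproj(n,px,z):
    c=CAL[n]; V=np.array(c["view"]); r=V[:3,:3]
    d=r.T@np.array([(px[0]-c["cx"])/c["fx"],-(px[1]-c["cy"])/c["fy"],-1.]); o=-r.T@V[:3,3]
    return o+d*(z-o[2])/d[2]
def boxpts(x,y,yaw,dims,z0):
    c,s=np.cos(yaw),np.sin(yaw)
    return np.array([[x+c*a*dims[0]/2-s*b*dims[1]/2, y+s*a*dims[0]/2+c*b*dims[1]/2, z0+k*dims[2]] for a in(-1,1) for b in(-1,1) for k in(0,1)])
def sil(n,P,S=4):
    m=np.zeros((420*S,560*S),np.uint8)
    h=cv2.convexHull(proj(n,P).astype(np.float32)); cv2.fillConvexPoly(m,np.round((h+.5)*S-.5).astype(np.int32),1); 
    return cv2.resize(m.astype(np.float32),(560,420),interpolation=cv2.INTER_AREA)
def fit(masks,dims,z0,init):
    """masks {cam:mask}; returns (x,y,yaw), mean IoU"""
    def cost(p):
        t=0
        for n,m in masks.items():
            s=sil(n,boxpts(*p,dims,z0)); t+=np.minimum(s,m).sum()/np.maximum(s,m).sum()
        return 1-t/len(masks)
    b=minimize(cost,init,method="Nelder-Mead",options=dict(initial_simplex=np.array(init)+np.array([[0,0,0],[12,0,0],[0,12,0],[0,0,.12]]),maxiter=90,xatol=.1,fatol=1e-4))
    return b.x,1-b.fun
def packs(dims=(50,42,96),z0=0,zc=60,yaw=0,conf=.4,cams=("top","side")):
    """all packs seen by top, matched in side; list of (pose, iou)"""
    D={}
    for n in cams: camera(n); D[n]=[d for d in masks_of(n,"pack_a") if d["conf"]>conf]
    out=[]
    for d in D[cams[0]]:
        p=unproj(cams[0],d["point"],zc); M={cams[0]:d["mask"]}
        for n in cams[1:]:
            q=proj(n,[p[0],p[1],zc])[0]
            c=[e for e in D[n] if np.hypot(*(np.array(e["point"])-q))<25]
            if c: M[n]=min(c,key=lambda e:np.hypot(*(np.array(e["point"])-q)))["mask"]
        out.append((*fit(M,dims,z0,[p[0],p[1],yaw]),len(M),round(d["conf"],2)))
    return out
def down(a):
    """tool z down, tool y at world angle a (mod pi)"""
    y=np.array([np.cos(a),np.sin(a),0]); z=np.array([0,0,-1.]); return R.from_matrix(np.c_[np.cross(y,z),y,z]).as_quat()
def best_down(p,a):
    """of both half turns take the one with the last joint nearest the middle"""
    c=[]
    for k in(0,np.pi):
        j=solve_ik(p,down(a+k)); 
        if j is not None: c.append((abs(j[5]),k))
    return down(a+min(c)[1])
E
cat > s1.py <<'E'
from h import *
for r in packs(): print("pack",np.round(r[0],2),r[1:])
def get(n,t): 
    r=masks_of(n,t); return r[0] if r else None
M={n:get(n,"pad")["mask"] for n in("top","side")}
p0=unproj("top",[354,178],12); print("pad",fit(M,(300,150,12),0,[p0[0],p0[1],0.]))
ims={n:camera(n) for n in M}
for n in M:
    d=get(n,"cab_drawer0_handle"); print(n,d["conf"],d["mask"].sum())
    im=cv2.resize(ims[n],None,fx=5,fy=5,interpolation=3)
    mm=cv2.resize(d["mask"].astype(np.uint8),None,fx=5,fy=5,interpolation=0)
    cv2.drawContours(im,cv2.findContours(mm,0,1)[0],-1,(255,0,0),1)
    c=(110,120) if n=="top" else (300,85)
    cv2.imwrite(f"pics/h_{n}.png",im[c[1]*5:c[1]*5+600,c[0]*5:c[0]*5+800][:,:,::-1])
print(current_t())
E
python3 s1.py
```

```text
pack [ 5.1702e+02 -5.1220e+01  3.0000e-02] (np.float64(0.8993005156517029), 2, 0.96)
pack [ 6.9473e+02 -4.7650e+01 -1.0000e-02] (np.float64(0.8813045024871826), 2, 0.86)
pack [ 5.9884e+02 -5.0950e+01 -4.0000e-02] (np.float64(0.892285943031311), 2, 0.68)
pad (array([ 6.05780645e+02, -1.49102389e+02,  3.09697618e-02]), np.float64(0.8865106105804443))
top 0.65 2755
side 0.97 1778
1.3
```

View pics/h_top.png

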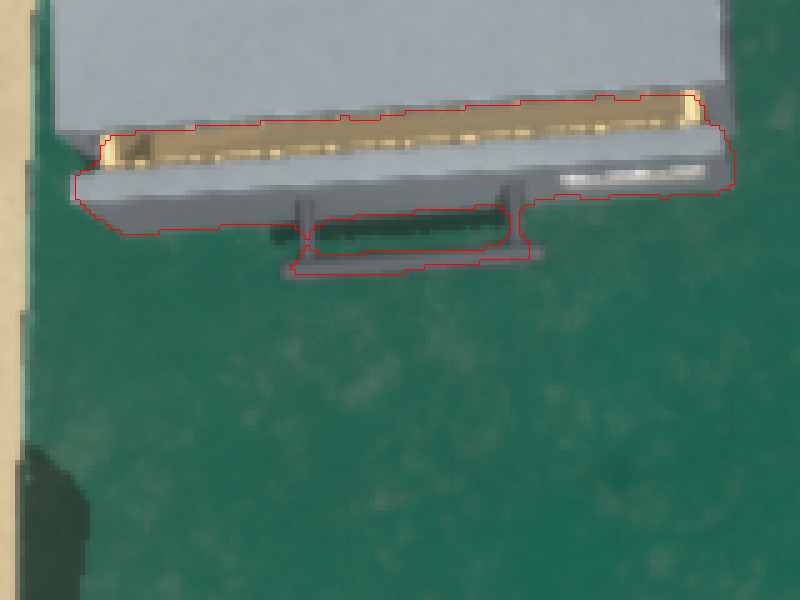

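View pics/h_side.png

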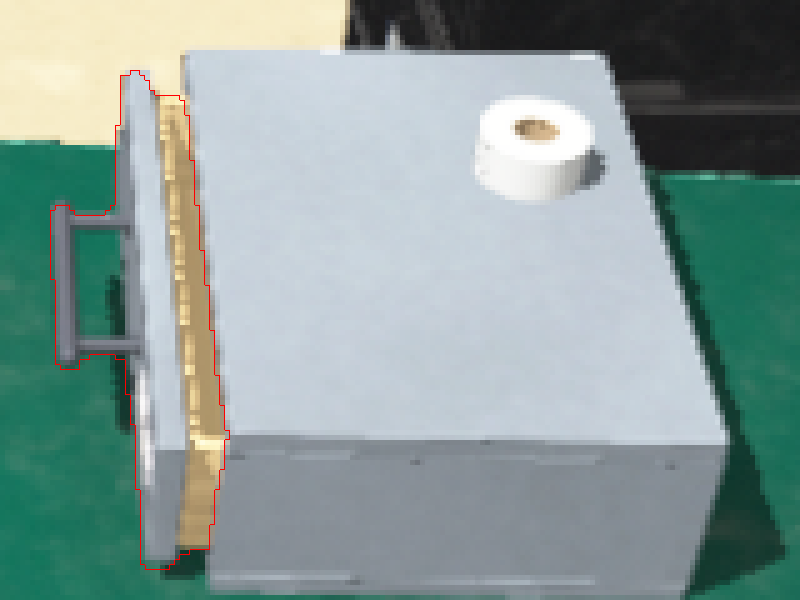

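The handle bar ends show at about (167.4,174.0) and (218.6,170.6) in the top view, and (312.6,125.6) and (313.4,158) in the side view. The drawer is slightly open.

```bash
python3 - <<'E'
from h import *
for n,ps in dict(top=[(167.4,174),(218.6,170.6)],side=[(312.6,125.6),(313.4,158)]).items():
    P=[unproj(n,(p[0]-.5,p[1]-.5),62) for p in ps]; d=P[1]-P[0]; print(n,np.round(P,1).tolist(),np.hypot(*d[:2]),"slide yaw",np.arctan2(d[1],d[0])+np.pi/2)
P=[unproj("top",(110+x/5,120+y/5),89) for x,y in((72,200),(725,152))];d=P[1]-P[0];print("panel",np.round(P,1).tolist(),np.arctan2(d[1],d[0])+np.pi/2)
# pads' and packs' overlays
im=camera("top");c=cv2.resize(im,None,fx=5,fy=5,interpolation=3)
def dr(P,col):
    h=cv2.convexHull(((proj("top",P)+.5)*5).astype(np.int32)); cv2.polylines(c,[h],True,col,1)
dr(boxpts(605.8,-149.1,.031,(300,150,12),0),(255,0,0))
for x,y in((517,-51.2),(694.7,-47.6),(598.8,-51)): dr(boxpts(x,y,.03,(50,42,96),0),(0,255,0))
cv2.imwrite("pics/pk.png",c[110*5:110*5+600+40,280*5:280*5+560,::-1][:600])
for p in((517,-10,75),(695,-10,75),(599,-60,15)):
    q=best_down(p,.03); print(solve_ik(p,q))
E
```

```text
top [[612.9, 308.6, 62.0], [618.5, 183.4, 62.0]] 125.34813113116361 slide yaw 0.044828566569325545
side [[611.3, 311.1, 62.0], [616.5, 177.7, 62.0]] 133.45607490376273 slide yaw 0.038574694982664415
panel [[642.2, 403.4, 89.0], [658.5, 90.7, 89.0]] 0.05206916295596775
[ 0.3606564   0.25600138 -0.52920853  0.         -0.78558641 -0.3306564 ]
[ 0.26518281  0.5074369  -0.11836667  0.         -0.94499276 -0.23518281]
[ 0.22442451  0.45244103 -0.39278064  0.         -0.72557466 -0.19442451]
```

View pics/pk.png

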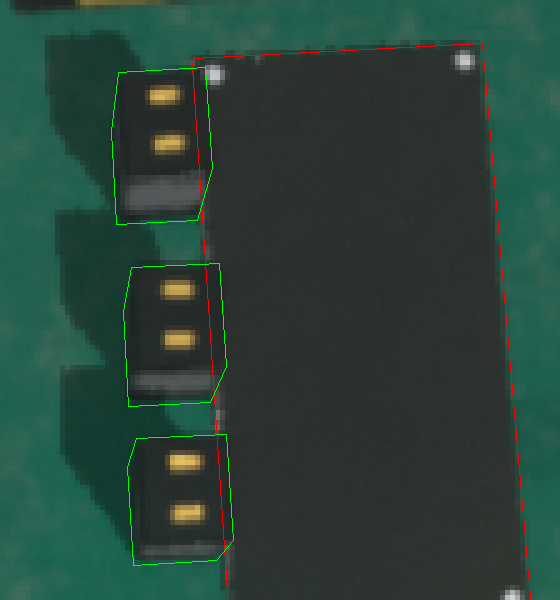

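The overlays match: packs at x≈517, 599 and 695, with the pad's left edge at y≈-74 and yaw 0.031. Now I'll tip them one by one, checking each with the camera.

```bash
cat > tip.py <<'E'
from h import *
import sys
def tip(x,y,yaw=.031):
    e=np.array([np.sin(yaw),-np.cos(yaw),0]); p=np.array([x,y,78.])
    q=best_down(p,yaw); s=p-e*(21+9.5+16)
    move_gripper(0)
    move_ptp(s+[0,0,80],q); line_to(s,200); line_to(s+e*20,80); line_to(s+e*82,40)
    f=current_contact_force(); line_to(s+e*60+[0,0,70],200); print("F",np.round(f,1),current_t())
if __name__=="__main__":
    x,y=map(float,sys.argv[1:3]); tip(x,y); pause(.3)
    from s1 import show
E
cat > look.py <<'E'
from h import *
import sys
# each pack as standing or lying (long axis across the pad's edge), by the better silhouette
for n in("top","side"): camera(n)
D={n:[d for d in masks_of(n,"pack_a") if d["conf"]>.3] for n in("top","side")}
for d in D["top"]:
    res=[]
    for nm,dims,z0,zc in(("stand",(50,42,96),0,60),("lie",(50,96,42),12,45)):
        p=unproj("top",d["point"],zc); q=proj("side",[p[0],p[1],zc])[0]
        c=[e for e in D["side"] if np.hypot(*(np.array(e["point"])-q))<25]
        M={"top":d["mask"]}
        if c: M["side"]=min(c,key=lambda e:np.hypot(*(np.array(e["point"])-q)))["mask"]
        f=fit(M,dims,z0,[p[0],p[1],.03]); res.append((round(f[1],3),nm,np.round(f[0],2).tolist(),len(M)))
    print(d["conf"].__round__(2),sorted(res)[::-1])
print(current_t())
E
sed -i '/from s1/d' tip.py; python3 tip.py 517 -51.2 && python3 look.py
```

```text
F [ 0.6 -0.7 -0.5] 8.3417
0.71 [(np.float64(0.54), 'lie', [516.49, -95.69, 0.03], 2), (np.float64(0.528), 'stand', [517.28, -112.44, 0.03], 2)]
0.54 [(np.float64(0.689), 'stand', [693.43, -45.4, -0.02], 2), (np.float64(0.539), 'lie', [694.94, -28.89, -0.06], 2)]
8.8417
```

```bash
python3 - <<'E'
from h import *
p=current_tcp_pos(); q=current_eef_rot(); move_ptp([450,180,250],q)
a=np.hstack([camera("top")[100:320,230:480],camera("side")[100:320,150:400]]); cv2.imwrite("pics/t1.png",cv2.resize(a,None,fx=1.6,fy=1.6)[:,:,::-1])
E
python3 look.py
```

```text
0.96 [(np.float64(0.893), 'stand', [692.92, -47.17, -0.01], 2), (np.float64(0.652), 'lie', [694.96, -28.82, -0.07], 2)]
0.93 [(np.float64(0.876), 'stand', [598.6, -50.18, -0.03], 2), (np.float64(0.652), 'lie', [598.78, -31.83, -0.01], 2)]
0.72 [(np.float64(0.918), 'lie', [517.69, -93.91, 0.05], 2), (np.float64(0.716), 'stand', [517.01, -111.2, 0.11], 2)]
10.2
```

View pics/t1.png

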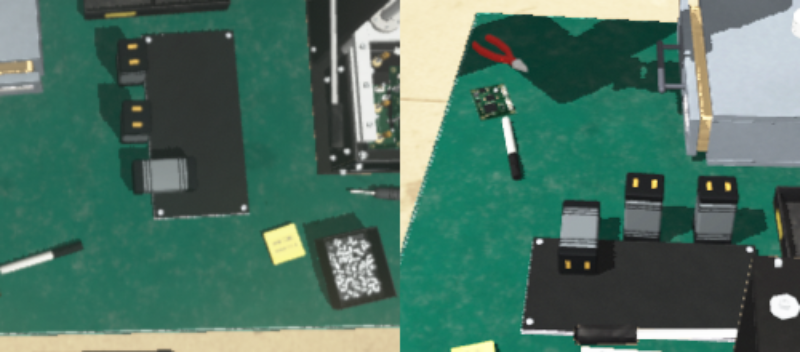

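The first pack lies on the pad at about (395,210) in the full top image. The other two still stand, so I'll tip them.

```bash
python3 - <<'E'
from tip import *
tip(598.7,-50.5); tip(693.8,-47.4)
move_ptp([450,180,250],current_eef_rot())
E
python3 look.py
```

```text
F [ 0.2 -0.  -0.7] 14.575
F [0.  0.7 0.5] 18.4833
0.87 [(np.float64(0.909), 'lie', [695.23, -88.13, 0.03], 2), (np.float64(0.664), 'stand', [694.36, -103.53, 0.25], 2)]
0.81 [(np.float64(0.912), 'lie', [599.05, -90.89, 0.04], 2), (np.float64(0.709), 'stand', [598.73, -108.1, 0.04], 2)]
0.81 [(np.float64(0.893), 'lie', [517.31, -94.55, 0.04], 2), (np.float64(0.71), 'stand', [516.86, -110.56, 0.08], 2)]
20.025
```

All three packs lie on the pad. Next is the drawer.

```bash
cat > pull.py <<'E'
from h import *
yaw=.048; u=np.array([np.cos(yaw),np.sin(yaw),0]); h=np.array([615,246,45.])
p=h-2*u; q=best_down(p,yaw); move_gripper(20,30)
move_ptp(p+[0,0,110],q); line_to(p,120); print("touch",np.round(current_contact_force(),1))
move_gripper(0,30); w=current_width(); f0=np.array(current_contact_force()); print("w",w,np.round(f0,1))
p=np.array(current_tcp_pos()); 
if w>6:
    d=135; line_to(p-u*d,80)
    while d<180:
        d+=3; line_to(p-u*d,40); f=np.array(current_contact_force())-f0
        if abs(f@u)>12: break
    print("d",d,"f",np.round(f,1),"w",current_width(),current_tcp_pos())
    pause(.4)
    print(current_t())
E
python3 pull.py
```

```text
touch [-0.4  0.2  1. ]
w 9.902314905162292 [-1.1  0.4  5.7]
d 153 f [ 29.1 -12.9 -24.4] w 9.901020842599333 [465.16440366 239.17760161  45.89748679]
26.5833
```

```bash
python3 - <<'E'
from h import *
move_gripper(20); p=np.array(current_tcp_pos()); line_to(p+[0,0,130],150); move_ptp([400,-20,300],current_eef_rot())
im=camera("top"); camera("side")
cv2.imwrite("pics/d1.png",cv2.resize(im[100:280,100:340],None,fx=3.3,fy=3.3,interpolation=2)[:,:,::-1])
for n in("top","side"):
  for d in masks_of(n,"cab_drawer0_handle"):
    if d["conf"]>.4: print(n,d["conf"],d["point"],d["mask"].sum())
E
python3 look.py
```

```text
top 0.62 [189.8, 183.4] 10195
side 0.79 [305.2, 149.7] 6989
side 0.61 [346.2, 250.8] 1170
0.91 [(np.float64(0.913), 'lie', [695.37, -88.36, 0.03], 2), (np.float64(0.665), 'stand', [692.96, -105.17, 0.23], 2)]
0.82 [(np.float64(0.886), 'lie', [599.13, -90.28, 0.02], 2), (np.float64(0.696), 'stand', [598.77, -108.81, 0.03], 2)]
29.6
```

View pics/d1.png

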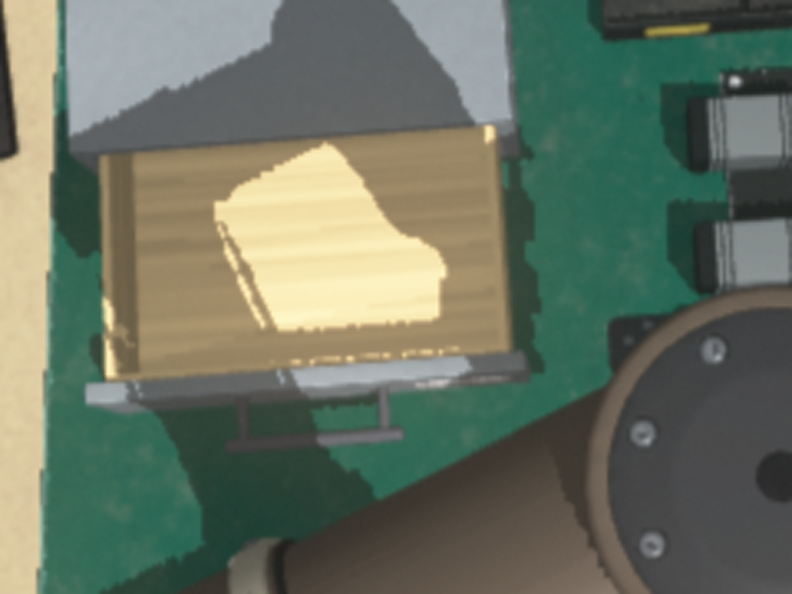

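The drawer is out to its stop: the panel is at crop rows ~370 and the handle at about (169,234)–(222,231) in the full image. Next I'll refine the drawer frame and do the first pick and place.

```bash
cat > place.py <<'E'
from h import *
import sys
yd=.05; u=np.array([np.cos(yd),np.sin(yd),0]); v=np.array([-u[1],u[0],0]); F=np.array([465.2,239.2,0])+u*43
def lying():
    """fits of packs lying on the pad"""
    for n in("top","side"): camera(n)
    D={n:[d for d in masks_of(n,"pack_a") if d["conf"]>.3] for n in("top","side")}; out=[]
    for d in D["top"]:
        p=unproj("top",d["point"],45)
        if p[1]>20: continue
        q=proj("side",[p[0],p[1],45])[0]; M={"top":d["mask"]}
        c=[e for e in D["side"] if np.hypot(*(np.array(e["point"])-q))<25]
        if c: M["side"]=min(c,key=lambda e:np.hypot(*(np.array(e["point"])-q)))["mask"]
        f=fit(M,(50,96,42),12,[p[0],p[1],.03]); out.append((*f[0],f[1]))
    return sorted(out)
def pick(x,y,yaw):
    p=np.array([x,y,20.]); q=best_down(p,yaw); move_gripper(64,40)
    move_ptp(p+[0,0,150],q); line_to(p+[0,0,45],200); line_to(p,70); print("down F",np.round(current_contact_force(),1))
    move_gripper(0,40); w=current_width(); print("w",w)
    if w<40: move_gripper(64); line_to(p+[0,0,150]); return False
    line_to(p+[0,0,60],80); line_to(p+[0,0,200],200); print("lift w",current_width(),current_finger_force()); return True
def place(dx,dy):
    t=F+u*dx+v*dy+[0,0,31]; move_ptp(t+[0,0,170],best_down(t,yd+np.pi/2)); print("hover w",current_width(),current_finger_force())
    line_to(t+[0,0,30],120); f0=current_contact_force()[2]; z=30
    while z>0:
        z-=2; line_to(t+[0,0,z],30)
        if abs(current_contact_force()[2]-f0)>8: break
    print("set at",z,"F",np.round(current_contact_force(),1)); move_gripper(58); pause(.2)
    line_to(t+[0,0,60],60); line_to(t+[0,0,180],200)
def away(): move_ptp([450,180,280],best_down([450,180,280],yd))
E
python3 - <<'E'
from place import *
P=[unproj("top",(100+x/3.3-.5,100+y/3.3-.5),62) for x,y in((228,443),(403,433))]; print(np.round(P,1).tolist(), np.mean(P,0))
Q=[unproj("top",(100+x/3.3-.5,100+y/3.3-.5),89) for x,y in((88,388),(525,360))]; print("panel top mid",np.round(Q,1).tolist())
W=[unproj("top",(100+x/3.3-.5,100+y/3.3-.5),78) for x,y in((103,250),(505,230))]; print("outer walls",np.round(W,1).tolist(),"F",F)
for dy in(-78,0,78):
  t=F+u*75+v*dy; 
  for z in(31,200): print(np.round(solve_ik(t+[0,0,z],best_down(t+[0,0,z],yd+np.pi/2)),2))
away(); L=lying(); print(np.round(L,2))
E
```

```text
[[465.6, 302.0, 62.0], [470.1, 174.9, 62.0]] [467.82955519 238.43453057  62.        ]
panel top mid [[504.8, 395.0, 89.0], [518.0, 83.9, 89.0]]
outer walls [[607.0, 391.3, 78.0], [615.2, 98.0, 78.0]] F [508.1462612  241.34910428   0.        ]
[ 0.6   0.44 -0.36  0.   -0.77  1.02]
[ 0.6   0.27 -0.18  0.   -1.12  1.02]
[ 0.71  0.47 -0.31  0.   -0.79  0.91]
[ 0.71  0.31 -0.13  0.   -1.14  0.91]
[ 0.8   0.51 -0.23  0.   -0.83  0.82]
[ 0.8   0.36 -0.05  0.   -1.16  0.82]
[[ 5.1928e+02 -9.3060e+01  4.0000e-02  9.4000e-01]
 [ 5.9953e+02 -9.0500e+01  2.0000e-02  9.2000e-01]
 [ 6.9531e+02 -8.8410e+01  3.0000e-02  9.1000e-01]]
```

```bash
cat > cyc.py <<'E'
from place import *
import sys
dy=float(sys.argv[1]); L=lying(); print(np.round(L,2))
x,y,yaw,_=L[0]
if pick(x,y,yaw): place(75,dy)
away(); print(np.round(lying(),2),current_t())
im=camera("top")
cv2.imwrite(f"pics/p{int(dy)}.png",cv2.resize(im[100:270,100:400],None,fx=2.5,fy=2.5,interpolation=2)[:,:,::-1])
E
python3 cyc.py 78
```

```text
[[ 5.1847e+02 -9.5430e+01  1.0000e-02  9.0000e-01]
 [ 5.9918e+02 -9.0630e+01  2.0000e-02  9.2000e-01]
 [ 6.9427e+02 -8.8040e+01  4.0000e-02  8.8000e-01]]
down F [-0.4  0.3  0.2]
w 49.7470327924267
lift w 49.65834837565309 39.938830733299255
hover w 49.97854337241835 39.93888795375824
set at 0 F [-0.5 -0.6 -3.8]
[[ 5.9953e+02 -9.0670e+01  3.0000e-02  9.0000e-01]
 [ 6.9557e+02 -8.8270e+01  1.0000e-02  9.1000e-01]] 47.275
```

View pics/p78.png

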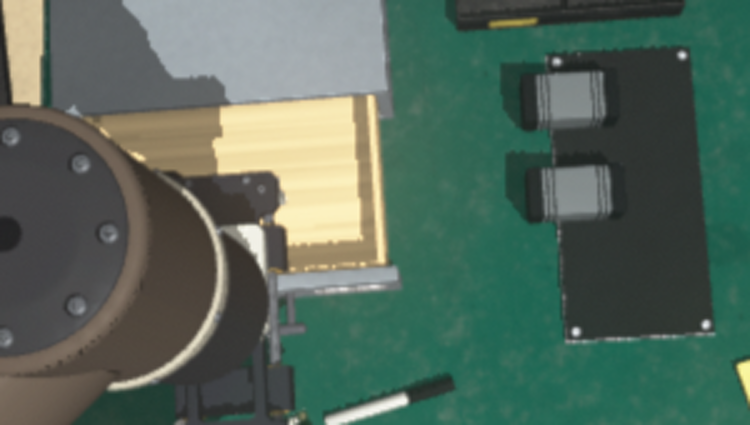

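The first pack is gone from the pad and the arm hides the drawer. The next two picks follow.

```bash
python3 cyc.py 0; python3 - <<'E'
from h import *
p=[450,-200,280]; move_ptp(p,best_down(p,.05)); im=camera("top")
cv2.imwrite("pics/q2.png",cv2.resize(im[100:270,100:400],None,fx=2.5,fy=2.5,interpolation=2)[:,:,::-1])
E
```

```text
[[ 5.9846e+02 -9.0880e+01  4.0000e-02  9.2000e-01]
 [ 6.9540e+02 -8.7720e+01  2.0000e-02  8.9000e-01]]
down F [-0.3 -0.   1.4]
w 50.01223464287861
lift w 49.77848338319459 39.99896585941315
hover w 49.898665681521784 39.99903917312622
set at 28 F [ 1.1 -6.8 10.8]
[[ 6.9799e+02 -8.8850e+01  2.0000e-02  8.9000e-01]] 59.35
```

View pics/q2.png

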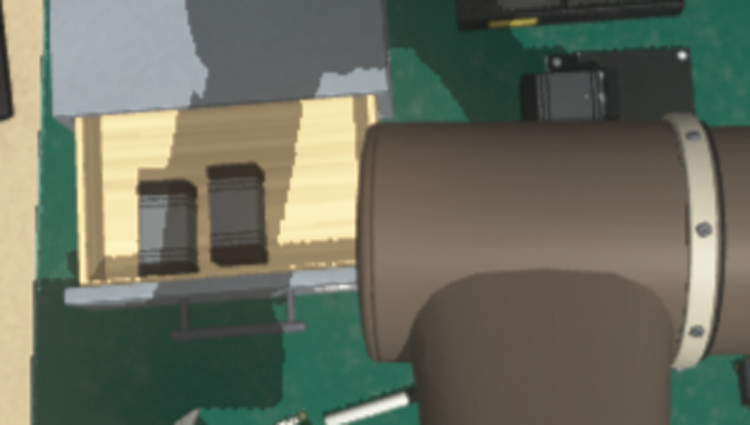

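Both packs appear to lie flat in the drawer at about crop (168,225) and (237,213), with floor visible between them. I'll check that with fits, then do the third.

```bash
cat > chk.py <<'E'
from place import *
for n in("top","side"): camera(n)
D={n:[d for d in masks_of(n,"pack_a") if d["conf"]>.25] for n in("top","side")}
for d in D["top"]:
    p=unproj("top",d["point"],50)
    if p[1]<90: continue
    for z0 in(22,):
        f=fit({"top":d["mask"]},(96,50,42),z0,[p[0],p[1],yd]); r=np.array([f[0][0],f[0][1],0])-F
        print("drawer xy",round(r@u,1),round(r@v,1),"yaw",round(f[0][2]-yd,3),"iou",round(f[1],3))
print([np.round(d["point"]).tolist() for d in D["side"]], current_t())
E
python3 chk.py
python3 - <<'E'
from place import *
im=camera("side"); cv2.imwrite("pics/s2.png",cv2.resize(im[90:260,230:450],None,fx=3.4,fy=3.4,interpolation=2)[:,:,::-1])
E
```

```text
drawer xy 77.5 -2.8 yaw 0.02 iou 0.864
drawer xy 67.7 68.7 yaw -0.035 iou 0.869
[[296.0, 146.0], [292.0, 129.0], [346.0, 252.0]] 61.0667
```

View pics/s2.png

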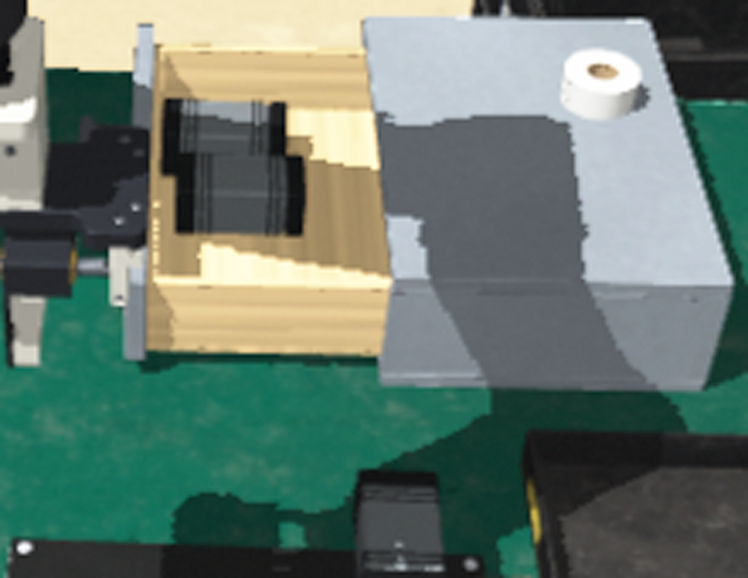

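Both lie flat, at drawer (77,-3) and (68,69). Now the third pack, at y=-83.

```bash
python3 - <<'E'
from place import *
away()
E
python3 cyc.py -83; python3 - <<'E'
from h import *
p=[450,-200,280]; move_ptp(p,best_down(p,.05)); im=np.hstack([camera("top")[110:250,110:270],camera("side")[90:230,250:410]])
cv2.imwrite("pics/q3.png",cv2.resize(im,None,fx=2.5,fy=2.5,interpolation=2)[:,:,::-1])
E
python3 chk.py
```

```text
[[ 6.9505e+02 -8.8270e+01  2.0000e-02  9.0000e-01]]
down F [-0.  -0.7 -0.9]
w 49.80974197235488
lift w 49.715243429239464 39.9504679441452
hover w 49.87181981147796 39.950387477874756
set at 0 F [ 0.3 -0.3 -2.9]
[] 78.5917
drawer xy 77.9 -1.6 yaw 0.007 iou 0.899
drawer xy 76.4 -83.4 yaw 0.003 iou 0.938
drawer xy 66.8 68.6 yaw -0.032 iou 0.793
[[300.0, 164.0], [300.0, 146.0], [291.0, 131.0]] 80.3583
```

View pics/q3.png

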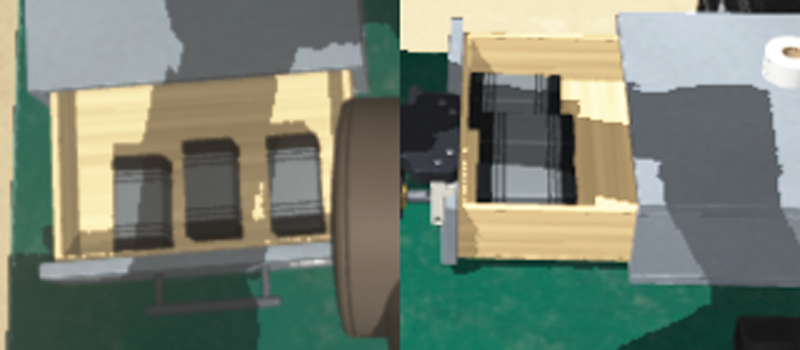

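All three lie flat in the drawer. Now I'll push it shut.

```bash
python3 - <<'E'
from h import *
yaw=.05; u=np.array([np.cos(yaw),np.sin(yaw),0]); p=np.array([465.2,239.2,46])-1.5*u
q=best_down(p,yaw); move_gripper(20,20); move_ptp(p+[0,0,120],q); line_to(p,120); print(np.round(current_contact_force(),1))
move_gripper(0,20); print("w",current_width()); p=np.array(current_tcp_pos()); f0=np.array(current_contact_force())
d=150; line_to(p+u*d,70)
while d<178:
    d+=2; line_to(p+u*d,30); f=np.array(current_contact_force())-f0
    if abs(f@u)>15: break
print("d",d,np.round(f,1),current_width()); pause(.3)
move_gripper(20); p=np.array(current_tcp_pos()); line_to(p+[0,0,130],120); move_ptp([450,-150,280],best_down([450,-150,280],.05))
im=np.hstack([camera("top")[100:310,110:270],camera("side")[90:300,270:430]])
cv2.imwrite("pics/end.png",cv2.resize(im,None,fx=2.4,fy=2.4,interpolation=2)[:,:,::-1]); print(current_t())
E
```

```text
[-0.8  0.2 -0.2]
w 9.874126718014972
d 168 [-16.4   8.   13. ] 10.546162343807783
92.65
```

View pics/end.png

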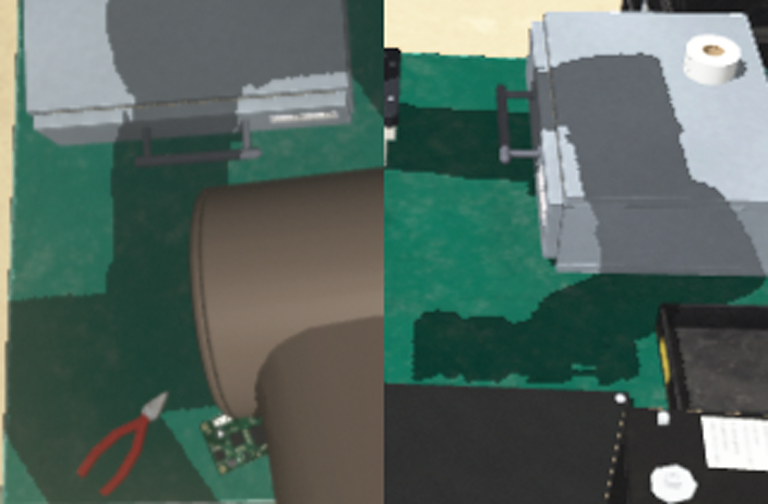

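The drawer front is flush with the cabinet, and the cutters have not moved. The push stopped after 168 mm, with 16 N of resistance, which matches the 166 mm stroke.

```bash
python3 -c "
from plant import *
print(close_job())"
```

```text
the job is handed in; nothing more can be done
None
```

I tipped all three packs onto the pad, laid them flat in the pulled-out drawer and pushed it shut, then handed the job in after about 93 s of robot time; the verdict was not reported back to me.

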